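Bring the upturned tumbler to the front of the under-vanity turntable

ROBOT

A 7-joint arm with a two-finger parallel gripper is mounted at the origin on the work surface. World frame = base frame: x ahead of the robot, y to its left, z up, the work surface at z = 0. Lengths are in m, angles in rad, forces in N, time in s.
With the tool pointing down it reaches from about 0.35 to 0.9 m from the base axis. Payload 8.1 kg.
Tool frame: the origin (TCP) lies midway between the tips of the shut fingers; the grasp point (between the pads) lies 19 mm behind it; z points along the fingers, y is the line along which they close (so a half turn about z gives the same grasp; the last joint's range is limited). The gripper opens to 92 mm and grips with 3 to 60 N. Pads are 19 mm wide; open, the fingers measure 130 mm over their backs; the gripper's body (75 mm by 190 mm) begins 47 mm behind the grasp point.
Start: joints at [-1.337, 0.434, 0.025, 1.573, -0.012, 1.134, -0.075], TCP at [0.207, 0.59, 0.2] pointing down, gripper open.
Joint ranges: [-2.62, 2.62], [-0.44, 2.09], [-1.27, 1.32], [0.08, 2.57], [-1.32, 4.46], [0.12, 2], [-2.74, 2.74]. Speed limits (rad/s): [2.22, 2.22, 3.01, 3.01, 3.14, 3.14, 3.14].

INTERFACE

Orientations are given as a rotation vector (axis times angle).
In Python, from cell import readout, get_image, calibration, ticket gives the robot as it stands. The module is installed in compiled form; this text tells all that it offers.
- The arm moves only by the tool move_arm, never from a script. Its argument "series" is a list of rows, each a list of 6 numbers: the shift along the world's x, y, z as a fraction of full scale, then the turn, a rotation vector about the world's x, y, z as a fraction of full scale. A call has 1 to 5 rows; each row is the pose to reach, as a shift and turn from the pose commanded when the call began; what a row does not reach only later rows make up. Full scale, the value 1, is 0.75 m for a shift and 60 degrees for a turn. A row lasts 1/10 s, in which the tool goes at most 50 mm and 8.59 degrees, less where a joint would pass 70% of its speed; a pose out of reach is approached as far as the arm can. A call with a number of a shift or a turn outside -1 to 1 is refused whole. A call with a gripper value outside its range is refused whole. "claw" is the opening, from -1 (shut) to 1 (fully open), so that 0 is half open, set as the call begins (left out, the last holds). The fingers move at their own pace and stop on an object; "squeeze" is the grip in N (left out, the last holds). Time passes only in rows, so rows that repeat a pose let the fingers close. It gives the time, the measured TCP pose, the force, the opening and the grip force at its end, in the units of the state.
- readout.observe(): the state, without advancing time (a new reading comes with each control period).
- get_image(name): name is "side" or "top" or "wrist"; returns (picture, depth): 480x640x3 uint8, red, green, blue; 480x640 float32, m along the optical axis (not along the pixel's ray), 0 where there is no reading.
- calibration(name): a dict with "fx", "fy", "cx", "cy" (pixels), "view" (4x4, takes a point from world to camera coordinates); the wrist camera has in their place "mount" (4x4, takes a point from camera to tool coordinates, whose origin is the TCP and whose axes are the flange's). Camera axes: x right, y down, z forward; pixel columns grow to the right and rows downward; lengths in m; the calibration is good to about 2 mm. A picture is of the moment at which its call begins: read the wrist's pose just before it. calibration takes no time and is no camera call.
- ticket.sign_off(): hands the job in; it is judged then, once.
The state is a dict: "clock": time; "joints": joint angles; "dq": joint speeds; "joint_efforts": joint torques, N m; "position": TCP position; "ee_rot": TCP orientation; "force": force on the tool from outside, world axes, zero at the start; "ft_torque": the same for the moment, N m; "width": opening from 0.0 (shut) to 1.0 (fully open); "gripper_force": force on a finger pad.
Only numpy, scipy, OpenCV 4.12 (cv2) and the standard library are available. Lean on these libraries where they do the work, as an engineer would, in place of code of your own. Each camera call takes 0.05 s, during which the arm holds its last target. There are 200 camera calls.

TASK

Gently spin the round wooden turntable by pushing one of the steel finger pegs on its rim until the upside-down glass tumbler faces squarely front, in line with the pointer tongue that sticks out from under the disc. Use the fingertips, and do not touch or lift anything that stands on the turntable, and leave the other things on the tray where they are. Then leave the turntable at rest and stay clear of it.

Things in the scene. Friction and masses are not known exactly. Their poses are not given: they have to be found in the camera images.
- foot: fixed white plastic foot of the turntable, standing on the grey tray (its origin, on the turning axis at the foot's underside, is 4 mm above the work surface); a flat tongue 22 mm wide and 8 mm thick, ending in a pointed head 48 mm wide, sticks out from it along its -x axis, to 178 mm from the axis, 50 mm beyond the disc's edge: this tongue is the pointer and its direction is 'front'. z is up
- pointer (a point): tip of the pointer tongue, on its upper face, 178 mm from the turning axis; it does not move. Front is the direction from the axis (foot) to this tip; it is roughly towards the robot
- carousel: the turning wooden disc, 256 mm in diameter and 10 mm thick, upper face 28 mm above the work surface; origin on the turning axis at the disc's underside, z up. It turns freely either way without end about the vertical axis and has drag: a push of about 1.5 N at a peg turns it and it stops almost at once when the push ends
- peg0 (a point): top centre of finger peg 0, an upright steel rod 12 mm in diameter standing 55 mm above the disc on a circle of radius 119 mm about the turning axis; the four equal pegs are 90 degrees apart and turn with the disc
- peg1 (a point): top centre of finger peg 1, an upright steel rod 12 mm in diameter standing 55 mm above the disc on a circle of radius 119 mm about the turning axis; the four equal pegs are 90 degrees apart and turn with the disc
- peg2 (a point): top centre of finger peg 2, an upright steel rod 12 mm in diameter standing 55 mm above the disc on a circle of radius 119 mm about the turning axis; the four equal pegs are 90 degrees apart and turn with the disc
- peg3 (a point): top centre of finger peg 3, an upright steel rod 12 mm in diameter standing 55 mm above the disc on a circle of radius 119 mm about the turning axis; the four equal pegs are 90 degrees apart and turn with the disc
- tumbler: clear glass tumbler standing upside down, loose on the disc about 62 mm from the turning axis; 76 mm tall, 68 mm in diameter at the mouth (below), 56 mm at its closed end (above); origin at the centre of its underside, z up. This one has to face front
- jar: white ceramic jar with flat wooden lid, 62 mm in diameter, 62 mm tall, loose on the disc, about 62 mm from the axis; origin at the centre of its underside
- scrubber: pink silicone scrubber, a low round dome 66 mm in diameter with a knob, 53 mm tall, loose on the disc about 62 mm from the axis; origin at the centre of its underside
- small_tub: small clip-on lid tub, 54 by 70 mm, 45 mm tall, loose on the disc about 62 mm from the axis; origin at the centre of its underside. The four things on the disc stand about 90 degrees apart, midway between the pegs
- big_tub: bystander: large clip-on lid storage tub, 156 by 112 mm, 75 mm tall, loose on the tray to the right; origin at the centre of its underside
- hooks: bystander: white plastic cluster of three hooks on a 34 by 100 mm plate, 35 mm tall, loose on the tray to the left; origin at the centre of its underside
- soap_box: bystander: closed soap box 104 by 70 mm, 44 mm tall, loose on the tray to the left; origin at the centre of its underside
Mind the look-alikes: they are no part of the job. Leave any green or turquoise look-alike of the jar alone.

How it is judged:
By the outcome, as a careful person would: the job done as asked, in the order asked, and still so for the second after the job is handed in, with the robot touching nothing.
It also fails if it takes over 48 s, if anything falls off the work surface, if the arm or the gripper's body presses on something with over 40 N, if the wrist force passes 120 N, or if a joint passes its speed limit or range.

## Working session

There is one attempt and no reset: what is moved stays moved. The work goes in short steps, Python scripts to look and compute and a tool call to move; the robot and the scene stay as the last step left them, time stands still between calls to the robot, and variables do not carry over. Pictures are saved under pics/ and viewed, at most 10 in all, crops included, and the job is handed in when it is done.

Besides the shell and the picture viewer there is one more tool, called as a command line: name --pt "numbers of a row" for each row, then --argument value for the rest. move_arm: Moves the arm, as the interface text tells. Shift numbers are shares of 0.75 m and turn numbers shares of 60 degrees, none past 1 either way. Its arguments: {"type":"object","properties":{"series":{"type":"array"},"claw":{"type":"number"},"squeeze":{"type":"number"}},"required":["series"]}

```bash
mkdir -p pics; python3 - <<'E'
from cell import readout,get_image,calibration
import cv2,numpy as np
s=readout.observe();print(s['clock'],s['position'],s['ee_rot'],s['width'])
for n in('top','side'):
    p,d=get_image(n);cv2.imwrite(f'pics/{n}0.png',p[...,::-1]);np.save(f'pics/{n}0.npy',d)
    c=calibration(n);print(n,c['fx'],c['cx'],c['cy'],np.round(c['view'],3).tolist())
E
```

```text
0.0 [0.20641329 0.58933645 0.19892403] [-5.26567926e-01 -3.09704488e+00  2.50644290e-03] 0.999501239930156
top 525.8410425809683 325.7535793048324 241.1022502460992 [[0.016, -1.0, 0.007, 0.027], [-0.987, -0.016, -0.157, 0.478], [0.157, -0.004, -0.988, 0.942], [0.0, 0.0, 0.0, 1.0]]
side 505.475743970245 317.5794552607947 243.97721467933044 [[0.765, -0.643, 0.021, -0.371], [-0.386, -0.485, -0.785, 0.246], [0.515, 0.592, -0.62, 0.818], [0.0, 0.0, 0.0, 1.0]]
```

View pics/top0.png

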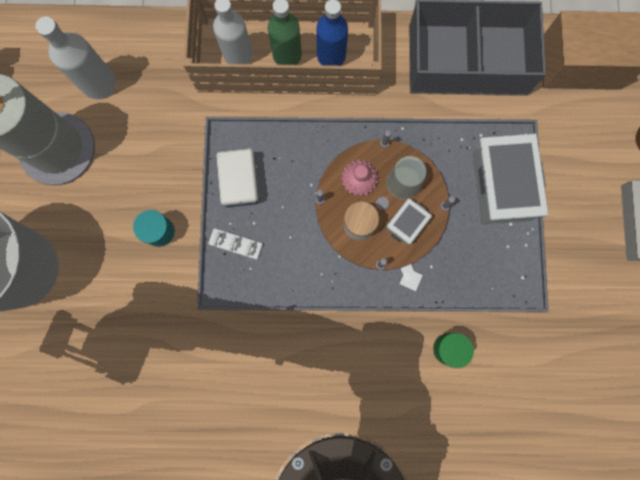

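View pics/side0.png

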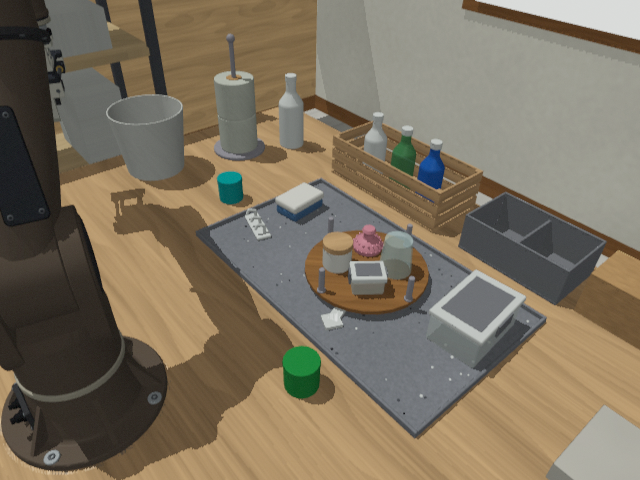

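The top view shows the disc centred near (383,204), the tumbler at (409,178), pegs near (387,139), (449,203), (382,263) and (320,196), and the pointer head near (410,280). I'll zoom in.

```bash
python3 - <<'E'
import cv2
p=cv2.imread('pics/top0.png')[120:300,290:480]
cv2.imwrite('pics/crop0.png',cv2.resize(p,None,fx=3.3,fy=3.3,interpolation=cv2.INTER_CUBIC)[:600])
E
```

```text
(no output)
```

View pics/crop0.png

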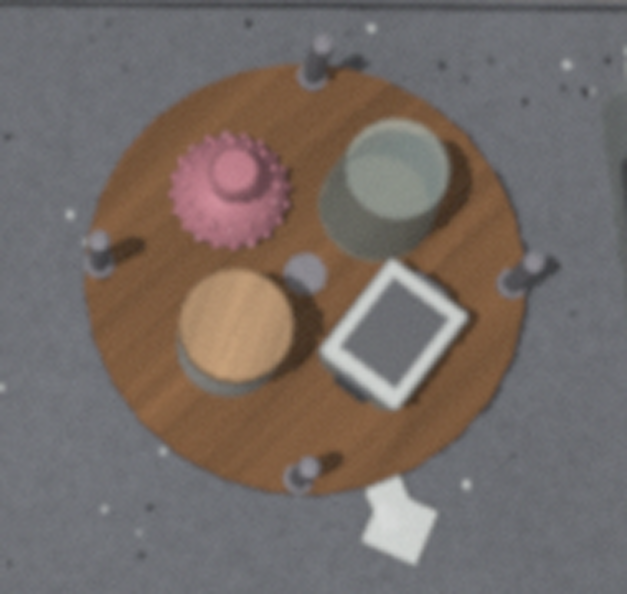

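```bash
cat >h.py <<'E'
import numpy as np
from cell import calibration
def px2w(u,v,z,n='top'):
    c=calibration(n);R=np.array(c['view'])
    d=R[:3,:3].T@[(u-c['cx'])/c['fx'],(v-c['cy'])/c['fy'],1];o=-R[:3,:3].T@R[:3,3]
    return o+d*(z-o[2])/d[2]
def w2px(P,n='top'):
    c=calibration(n);q=np.array(c['view'])@[*P,1];return q[0]/q[2]*c['fx']+c['cx'],q[1]/q[2]*c['fy']+c['cy']
E
python3 - <<'E'
from h import *
d=np.load('pics/top0.npy')
f=lambda x,y,z:px2w(290+x/3.3-.35,120+y/3.3-.35,z)
P=np.array([f(*q,.083) for q in[(323,45),(534,262),(309,468),(98,241)]])
c=P.mean(0)[:2];print('axis',c)
for p in P:v=p[:2]-c;print(p.round(4),np.hypot(*v),np.degrees(np.arctan2(v[1],v[0])))
print('hub',f(305,273,.03))
# tongue depth -> height
C=calibration('top');V=np.array(C['view'])
def dep(x,y):
    u,v=290+x/3.3-.35,120+y/3.3-.35;z=d[round(v),round(u)]
    return V[:3,:3].T@(np.array([(u-C['cx'])/C['fx']*z,(v-C['cy'])/C['fy']*z,z])-V[:3,3])
print('tongue',dep(400,520),'disc',dep(260,400))
z=dep(400,520)[2]
for q in[(417,563),(437,513),(362,540),(366,490),(401,478),(410,501)]:
    p=f(*q,z);v=p[:2]-c;print('tip..',p.round(4),np.hypot(*v),np.degrees(np.arctan2(v[1],v[0])))
for n,q in dict(tum=(397,169,.104),tumb=(370,212,.028),jar=(237,325,.09),scr=(237,174,.081),tub=(395,333,.073)).items():
    p=f(*q);v=p[:2]-c;print(n,p.round(4),np.hypot(*v),np.degrees(np.arctan2(v[1],v[0])))
E
```

```text
axis [ 0.55489449 -0.07117905]
[ 0.6733 -0.0753  0.083 ] 0.1184848214781111 -2.004076722752437
[ 0.5513 -0.1903  0.083 ] 0.11916549800698924 -91.73588540116614
[ 0.436  -0.0671  0.083 ] 0.11894754195261766 178.0471814748438
[0.559 0.048 0.083] 0.11927064382297718 88.04161627504934
hub [ 0.55557811 -0.07109368  0.03      ]
tongue [ 0.4151992  -0.12705375  0.01474082] disc [ 0.4816192  -0.04567955  0.02614038]
tip.. [ 0.3908 -0.1365  0.0147] 0.17664107551056887 -158.29140442993446
tip.. [ 0.4196 -0.1483  0.0147] 0.15577346247818916 -150.3178625480921
tip.. [ 0.4034 -0.1052  0.0147] 0.15527130612355985 -167.3420866862656
tip.. [ 0.4321 -0.1077  0.0147] 0.12806882641196796 -163.43705566177786
tip.. [ 0.4394 -0.1279  0.0147] 0.12866085935614724 -153.85688382940998
tip.. [ 0.4262 -0.1329  0.0147] 0.14272092120276927 -154.37470690258746
tum [ 0.5962 -0.1124  0.104 ] 0.058335537124904975 -44.91909770156678
tumb [ 0.593  -0.1092  0.028 ] 0.053821036546166406 -44.88787275054445
jar [ 0.512  -0.0277  0.09  ] 0.06108975117040338 134.58265750176625
scr [ 0.5988 -0.0279  0.081 ] 0.0616097583516847 44.61376052818203
tub [ 0.5125 -0.1156  0.073 ] 0.061387077535939215 -133.68025936538024
```

Every check agrees: peg radii come out at 118.5–119.3 mm and the tip radius at 177 mm. The axis is at (0.555, -0.071), front at -158.6° and the tumbler at -45°, so the disc has to turn about -113.6° (clockwise). I'll push the front peg (178°) from its trailing side with shut fingers, swinging left.

move_arm --pt "0.309 -0.928 0 0 0 0.6" --pt "0.309 -0.928 0 0 0 0.6" --pt "0.309 -0.928 0 0 0 0.6" --pt "0.309 -0.928 0 0 0 0.6" --pt "0.309 -0.928 0 0 0 0.6" --claw -1

```text
clock: 0.6
position: [0.2858, 0.3504, 0.1995]
ee_rot: [0.465, -3.107, 0.001]
force: [0.5, 0.1, -0.1]
width: 0.613
gripper_force: 0.0
```

move_arm --pt "0.2 -0.61 0 0 0 0" --pt "0.2 -0.61 0 0 0 0" --pt "0.2 -0.61 0 0 0 0" --pt "0.2 -0.61 0 0 0 0" --pt "0.2 -0.61 0 0 0 0"

```text
clock: 1.1
position: [0.3634, 0.1131, 0.1998]
ee_rot: [-0.456, 3.108, 0.001]
force: [2.4, 0.8, -0.5]
width: 0.181
gripper_force: 0.0
```

move_arm --pt "0.1 -0.295 0 0 0 0" --pt "0.1 -0.295 0 0 0 0" --pt "0.1 -0.295 0 0 0 0" --pt "0.1 -0.295 0 0 0 0" --pt "0.1 -0.295 0 0 0 0"

```text
clock: 1.6
position: [0.4387, -0.1096, 0.1999]
ee_rot: [-0.452, 3.108, -0.001]
force: [-0.4, 0.4, 0.7]
width: 0.005
gripper_force: 0.0
```

```bash
python3 - <<'E'
from cell import readout,get_image,calibration
import cv2
s=readout.observe();print(s['position'],s['ee_rot'],s['joints'],s['width'],s['clock'])
p,d=get_image('side');cv2.imwrite('pics/side1.png',p[100:400,200:500,::-1].repeat(2,0).repeat(2,1))
E
```

```text
[ 0.43873321 -0.10963591  0.19987878] [-4.52270136e-01  3.10836353e+00 -1.46937768e-03] [-0.28005829  0.14673217  0.46633478  2.00181293 -0.07689032  1.00908665
  2.08268379] 0.00504791415254274 1.6
```

View pics/side1.png

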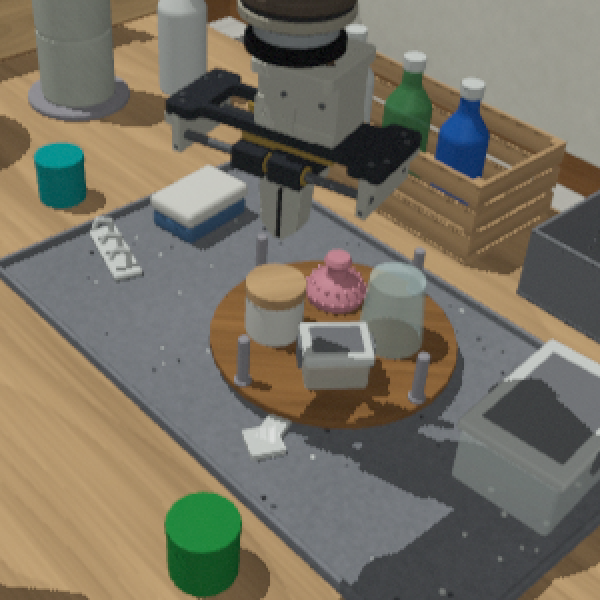

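The shut fingers hang clear, with the peg on their left and the tub corner about 2 cm away. I'm lowering to z = 0.055 in free air.

move_arm --pt "0 0 -0.06 0 0 0" --pt "0 0 -0.12 0 0 0" --pt "0 0 -0.17 0 0 0" --pt "0 0 -0.193 0 0 0" --pt "0 0 -0.193 0 0 0"

```text
clock: 2.15
position: [0.4362, -0.1058, 0.0528]
ee_rot: [0.455, -3.103, -0.001]
force: [-0.3, 0.3, -0.0]
width: 0.01
gripper_force: 0.0
```

```bash
cat >arc.py <<'E'
# print rows from current tool angle a0 stepping to a1 (deg) in rows of st, r=.122
import sys
from h import *
from cell import readout
s=readout.observe();c=np.array([.5549,-.0712]);v=s['position'][:2]-c
a=np.degrees(np.arctan2(v[1],v[0]))%360;print('now',a,np.hypot(*v),s['position'][2],s['force'])
st=float(sys.argv[1])
for k in range(int(sys.argv[2])):
    row=[]
    for i in range(1,6):
        b=np.radians(a-st*(5*k+i));b0=np.radians(a-st*5*k)
        r0=np.hypot(*v) if k==0 else .122
        d=.122*np.array([np.cos(b),np.sin(b)])-r0*np.array([np.cos(b0),np.sin(b0)])
        row.append([*(d/.75).round(3).tolist(),0,0,0,round(-st*i/60,3)])
    print('to',round(a-st*(5*k+5),1),row)
E
python3 arc.py 3.5 6
```

```text
now 196.2556636165079 0.12366098891910571 0.0527910919166079 [-0.31268074  0.31543604 -0.03472734]
to 178.8 [[-0.0, 0.01, 0, 0, 0, -0.058], [-0.002, 0.02, 0, 0, 0, -0.117], [-0.004, 0.03, 0, 0, 0, -0.175], [-0.004, 0.04, 0, 0, 0, -0.233], [-0.004, 0.05, 0, 0, 0, -0.292]]
to 161.3 [[0.001, 0.01, 0, 0, 0, -0.058], [0.002, 0.02, 0, 0, 0, -0.117], [0.003, 0.03, 0, 0, 0, -0.175], [0.006, 0.039, 0, 0, 0, -0.233], [0.009, 0.049, 0, 0, 0, -0.292]]
to 143.8 [[0.003, 0.009, 0, 0, 0, -0.058], [0.008, 0.018, 0, 0, 0, -0.117], [0.012, 0.027, 0, 0, 0, -0.175], [0.017, 0.036, 0, 0, 0, -0.233], [0.023, 0.044, 0, 0, 0, -0.292]]
to 126.3 [[0.006, 0.008, 0, 0, 0, -0.058], [0.013, 0.015, 0, 0, 0, -0.117], [0.02, 0.022, 0, 0, 0, -0.175], [0.027, 0.029, 0, 0, 0, -0.233], [0.035, 0.035, 0, 0, 0, -0.292]]
to 108.8 [[0.008, 0.006, 0, 0, 0, -0.058], [0.017, 0.011, 0, 0, 0, -0.117], [0.026, 0.015, 0, 0, 0, -0.175], [0.035, 0.019, 0, 0, 0, -0.233], [0.044, 0.023, 0, 0, 0, -0.292]]
to 91.3 [[0.01, 0.003, 0, 0, 0, -0.058], [0.019, 0.005, 0, 0, 0, -0.117], [0.029, 0.007, 0, 0, 0, -0.175], [0.039, 0.008, 0, 0, 0, -0.233], [0.049, 0.009, 0, 0, 0, -0.292]]
```

move_arm --pt "0 0.01 0 0 0 -0.058" --pt "-0.002 0.02 0 0 0 -0.117" --pt "-0.004 0.03 0 0 0 -0.175" --pt "-0.004 0.04 0 0 0 -0.233" --pt "-0.004 0.05 0 0 0 -0.292"

```text
clock: 2.65
position: [0.4363, -0.0684, 0.0563]
ee_rot: [0.026, 3.139, 0.001]
force: [-0.4, 0.1, 0.6]
width: 0.003
gripper_force: 0.1
```

move_arm --pt "0.001 0.01 0 0 0 -0.058" --pt "0.002 0.02 0 0 0 -0.117" --pt "0.003 0.03 0 0 0 -0.175" --pt "0.006 0.039 0 0 0 -0.233" --pt "0.009 0.049 0 0 0 -0.292"

```text
clock: 3.15
position: [0.443, -0.0313, 0.0563]
ee_rot: [0.504, 3.099, 0.002]
force: [0.2, -0.5, -0.5]
width: 0.009
gripper_force: 0.0
```

```bash
python3 arc.py 3.5 0; python3 - <<'E'
from cell import readout,get_image
import cv2
p,d=get_image('top');cv2.imwrite('pics/top1.png',cv2.resize(p[100:300,280:480,::-1],None,fx=3,fy=3))
E
```

```text
now 160.36677230784937 0.11878720312150991 0.05626909782486879 [ 0.17188446 -0.46263985 -0.45284025]
```

View pics/top1.png

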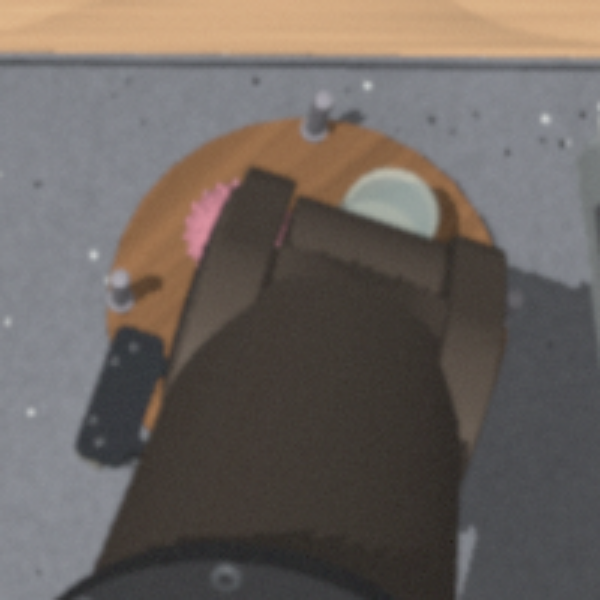

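The top view shows the pegs where they were: the disc has not turned, although the tool should already be past the front peg. I'll check from the side.

```bash
python3 - <<'E'
from cell import readout,get_image
import cv2
print(readout.observe()['position'])
p,d=get_image('side');cv2.imwrite('pics/side2.png',cv2.resize(p[150:350,240:440,::-1],None,fx=3,fy=3))
from h import *
print(w2px([.436,-.067,.083],'side'),w2px(readout.observe()['position'],'side'))
E
```

```text
[ 0.44348949 -0.02990672  0.05615197]
(np.float64(321.339221318452), np.float64(267.90066068644296)) (np.float64(311.81741694817583), np.float64(267.2583064053332))
```

View pics/side2.png

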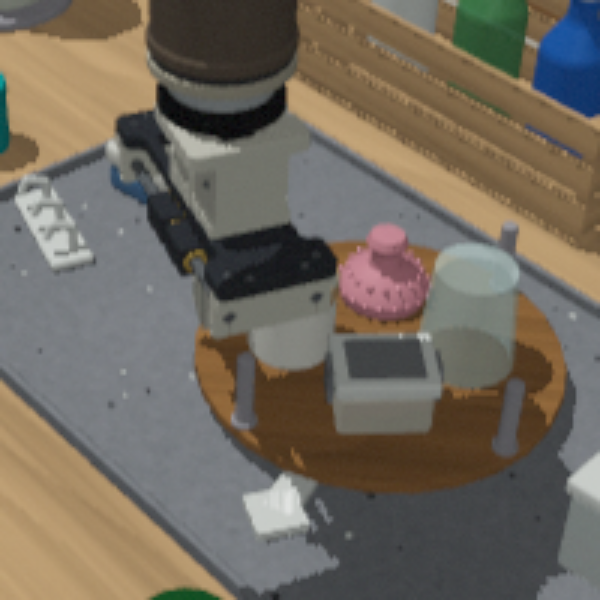

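```bash
python3 - <<'E'
from h import *
from cell import readout,get_image
import cv2
print('side1 tip proj',w2px([.43873,-.10963,.2],'side'),'seen ~ (339,217)')
s=readout.observe()
p,d=get_image('side');C=calibration('side');V=np.array(C['view'])
def pt(u,v):
    z=d[v,u];return (V[:3,:3].T@(np.array([(u-C['cx'])/C['fx']*z,(v-C['cy'])/C['fy']*z,z])-V[:3,3])).round(3)
for x,y in[(245,375),(215,320),(222,300),(210,330),(280,300),(290,345)]:print((x,y),pt(240+x//3,150+y//3))
w,dw=get_image('wrist');cv2.imwrite('pics/wrist2.png',w[...,::-1]);print(s['position'],s['joints'],s['force'],s['joint_efforts'])
E
```

```text
side1 tip proj (np.float64(340.64961245611505), np.float64(227.93384989720363)) seen ~ (339,217)
(245, 375) [ 0.432 -0.071  0.071]
(215, 320) [ 0.382 -0.101  0.162]
(222, 300) [ 0.382 -0.108  0.18 ]
(210, 330) [ 0.383 -0.097  0.15 ]
(280, 300) [ 0.419 -0.115  0.165]
(290, 345) [ 0.492 -0.048  0.047]
[ 0.44324246 -0.03065363  0.05604782] [-0.49539734  0.3757874   0.57109571  2.19890331 -0.33654355  0.6480579
  1.56649532] [ 0.22248287  0.51502099 -0.04760899] [ -0.55573985 -44.16237473   6.16478473 -19.7374928   -0.19829845
   0.15362207  -1.24603875]
```

View pics/wrist2.png

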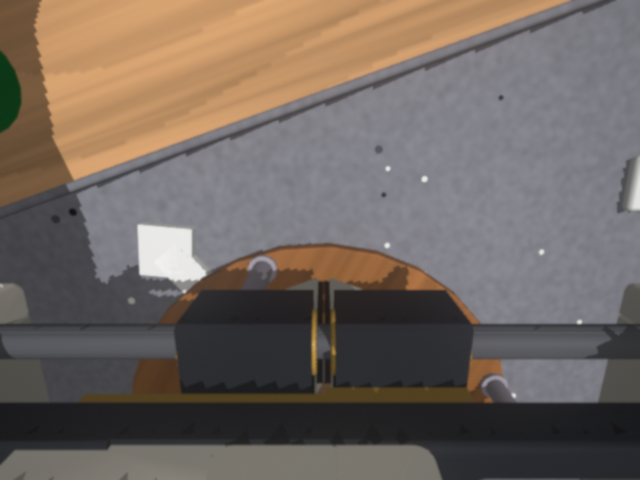

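The wrist view shows the fingers at (323,290), between the front peg on the left (262,265) and the next peg on the right (495,385). So they passed the front peg without touching it. The side1 check suggests the real tip is about 2 cm above the reported TCP, so I'll measure it with the wrist depth.

```bash
python3 - <<'E'
from h import *
from cell import readout,get_image
import cv2
from scipy.spatial.transform import Rotation as Ro
s=readout.observe();w,d=get_image('wrist');C=calibration('wrist');M=np.array(C['mount']);print(M.round(3).tolist(),C['fx'],C['cx'],C['cy'])
R=Ro.from_rotvec(s['ee_rot']).as_matrix()
def pt(u,v):
    z=d[v,u];t=M[:3,:3]@[(u-C['cx'])/C['fx']*z,(v-C['cy'])/C['fy']*z,z]+M[:3,3];return t.round(3),(R@t+s['position']).round(3)
for q in[(262,260),(255,285),(310,284),(335,284),(312,288),(336,288),(495,382),(323,255),(170,250),(400,220)]:print(q,*pt(*q))
t=np.linalg.inv(M)@[0,0,0,1];print('TCP px',t[0]/t[2]*C['fx']+C['cx'],t[1]/t[2]*C['fy']+C['cy'],t[2])
c=w[235:335,250:400,::-1];cv2.imwrite('pics/wc.png',cv2.resize(c,None,fx=5,fy=5))
E
```

```text
[[-0.001, -0.961, -0.275, 0.074], [1.0, -0.001, 0.0, -0.0], [-0.001, -0.275, 0.961, -0.185], [0.0, 0.0, 0.0, 1.0]] 378.05675804008956 323.2989755074927 239.18536060505147
(262, 260) [ 0.002 -0.036  0.024] [ 0.43  -0.065  0.031]
(255, 285) [ 0.001 -0.034 -0.012] [ 0.431 -0.064  0.067]
(310, 284) [ 0.011 -0.006 -0.035] [ 0.43  -0.034  0.09 ]
(335, 284) [ 0.011  0.005 -0.034] [ 0.434 -0.024  0.09 ]
(312, 288) [ 0.011 -0.005 -0.038] [ 0.431 -0.033  0.094]
(336, 288) [ 0.01   0.005 -0.037] [ 0.434 -0.024  0.093]
(495, 382) [-0.081  0.11   0.023] [0.554 0.048 0.033]
(323, 255) [ 0.004 -0.     0.027] [ 0.439 -0.031  0.029]
(170, 250) [ 0.002 -0.097  0.043] [ 0.411 -0.123  0.013]
(400, 220) [0.019 0.049 0.051] [0.44  0.021 0.005]
TCP px 323.3998523084798 277.99821041751426 0.19839782362201805
```

View pics/wc.png

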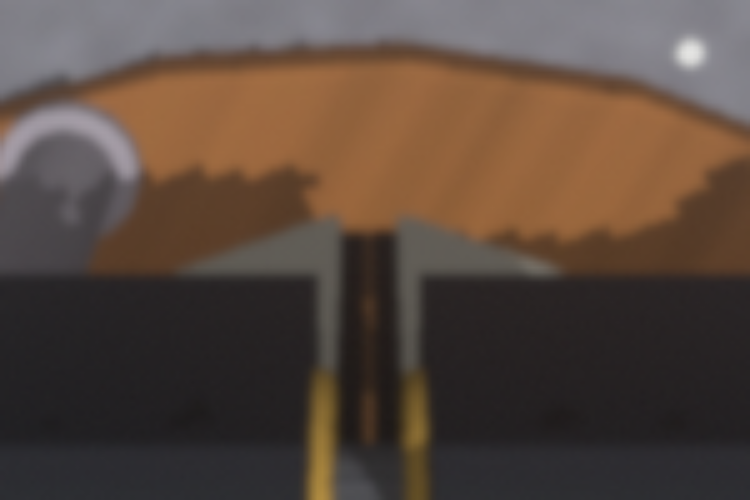

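The tips really sit about 22 mm behind the reported TCP. The wrist and side views agree on this, so the fingers passed just over the peg. I'll lift, swing back to the trailing side, then lower to TCP z ≈ 0.033.

move_arm --pt "0 0 0.02 0 0 0" --pt "0 0 0.04 0 0 0" --pt "-0.008 -0.035 0.04 0 0 0.2" --pt "-0.009 -0.07 0.04 0 0 0.4" --pt "-0.008 -0.1 0.04 0 0 0.58"

```text
clock: 3.9
position: [0.4358, -0.1083, 0.0855]
ee_rot: [-0.215, 3.134, -0.0]
force: [0.1, -0.1, 0.4]
width: 0.005
gripper_force: 0.0
```

move_arm --pt "0 -0.002 0 0 0 0" --pt "0 -0.002 -0.02 0 0 0" --pt "0 -0.002 -0.04 0 0 0" --pt "0 -0.002 -0.06 0 0 0" --pt "0 -0.002 -0.07 0 0 0"

```text
clock: 4.4
position: [0.4355, -0.1081, 0.0317]
ee_rot: [0.202, -3.134, -0.001]
force: [-0.2, -0.1, -0.4]
width: 0.0
gripper_force: 0.0
```

```bash
python3 arc.py 3.5 2; python3 -c "
from cell import readout;s=readout.observe();print(s['ee_rot'],s['clock'])"
```

```text
now 197.16748350458852 0.12491804057444934 0.03170383112380888 [-0.24445451 -0.14088967 -0.4032584 ]
to 179.7 [[0.001, 0.011, 0, 0, 0, -0.058], [-0.001, 0.02, 0, 0, 0, -0.117], [-0.002, 0.03, 0, 0, 0, -0.175], [-0.003, 0.04, 0, 0, 0, -0.233], [-0.004, 0.05, 0, 0, 0, -0.292]]
to 162.2 [[0.0, 0.01, 0, 0, 0, -0.058], [0.001, 0.02, 0, 0, 0, -0.117], [0.003, 0.03, 0, 0, 0, -0.175], [0.005, 0.039, 0, 0, 0, -0.233], [0.008, 0.049, 0, 0, 0, -0.292]]
[ 2.01562120e-01 -3.13390771e+00 -6.36453490e-04] 4.4
```

move_arm --pt "0.001 0.01 0.002 0 0 -0.058" --pt "-0.001 0.02 0.003 0 0 -0.117" --pt "-0.002 0.03 0.003 0 0 -0.175" --pt "-0.003 0.04 0.003 0 0 -0.233" --pt "-0.004 0.05 0.003 0 0 -0.292"

```text
clock: 4.9
position: [0.4335, -0.0708, 0.0351]
ee_rot: [0.282, 3.128, -0.0]
force: [1.3, -2.2, 0.0]
width: 0.005
gripper_force: 0.7
```

```bash
cat >disc.py <<'E'
# project visible peg tops for hypothetic disc turn, score against image 'side'/'top' differences
E
python3 arc.py 3.5 6; python3 - <<'E'
from h import *
from cell import get_image
w,d=get_image('side');C=calibration('side');V=np.array(C['view'])
# steel-peg pixels: points in ring r .11-.128, z .06-.09
v,u=np.mgrid[:480,:640];P=np.stack([(u-C['cx'])/C['fx']*d,(v-C['cy'])/C['fy']*d,d],-1)
W=(P-V[:3,3])@V[:3,:3];x,y=W[...,0]-.5549,W[...,1]+.0712;r=np.hypot(x,y)
m=(d>0)&(r>.106)&(r<.132)&(W[...,2]>.055)&(W[...,2]<.088)
a=np.degrees(np.arctan2(y,x))[m];h,e=np.histogram(a,np.arange(-180,181,4));print([(int(e[i]),int(n)) for i,n in enumerate(h) if n>2])
E
```

```text
now 179.79013709585118 0.12141581011998218 0.03509752527811143 [ 1.29263632 -2.20972954  0.02544388]
to 162.3 [[-0.0, 0.01, 0, 0, 0, -0.058], [0.001, 0.02, 0, 0, 0, -0.117], [0.002, 0.03, 0, 0, 0, -0.175], [0.004, 0.039, 0, 0, 0, -0.233], [0.007, 0.049, 0, 0, 0, -0.292]]
to 144.8 [[0.003, 0.009, 0, 0, 0, -0.058], [0.007, 0.019, 0, 0, 0, -0.117], [0.012, 0.027, 0, 0, 0, -0.175], [0.017, 0.036, 0, 0, 0, -0.233], [0.022, 0.044, 0, 0, 0, -0.292]]
to 127.3 [[0.006, 0.008, 0, 0, 0, -0.058], [0.012, 0.015, 0, 0, 0, -0.117], [0.019, 0.023, 0, 0, 0, -0.175], [0.027, 0.029, 0, 0, 0, -0.233], [0.034, 0.036, 0, 0, 0, -0.292]]
to 109.8 [[0.008, 0.006, 0, 0, 0, -0.058], [0.017, 0.011, 0, 0, 0, -0.117], [0.025, 0.016, 0, 0, 0, -0.175], [0.034, 0.02, 0, 0, 0, -0.233], [0.043, 0.024, 0, 0, 0, -0.292]]
to 92.3 [[0.009, 0.003, 0, 0, 0, -0.058], [0.019, 0.006, 0, 0, 0, -0.117], [0.029, 0.007, 0, 0, 0, -0.175], [0.039, 0.009, 0, 0, 0, -0.233], [0.049, 0.009, 0, 0, 0, -0.292]]
to 74.8 [[0.01, 0.0, 0, 0, 0, -0.058], [0.02, -0.0, 0, 0, 0, -0.117], [0.03, -0.002, 0, 0, 0, -0.175], [0.04, -0.003, 0, 0, 0, -0.233], [0.049, -0.006, 0, 0, 0, -0.292]]
[(-180, 3), (-176, 18), (-108, 5), (-104, 76), (-100, 9), (-16, 51), (-12, 22), (172, 16), (176, 29)]
```

Contact is made at about 2 N, and the disc has turned roughly 11°. Continuing along the arc.

move_arm --pt "0 0.01 0 0 0 -0.058" --pt "0.001 0.02 0 0 0 -0.117" --pt "0.002 0.03 0 0 0 -0.175" --pt "0.004 0.039 0 0 0 -0.233" --pt "0.007 0.049 0 0 0 -0.292"

```text
clock: 5.45
position: [0.4385, -0.0342, 0.035]
ee_rot: [0.753, 3.05, 0.0]
force: [-0.1, -1.7, -0.1]
width: 0.006
gripper_force: 0.8
```

move_arm --pt "0.003 0.009 0 0 0 -0.058" --pt "0.007 0.019 0 0 0 -0.117" --pt "0.012 0.027 0 0 0 -0.175" --pt "0.017 0.036 0 0 0 -0.233" --pt "0.022 0.044 0 0 0 -0.292"

```text
clock: 5.95
position: [0.4549, -0.001, 0.0349]
ee_rot: [-1.208, -2.9, -0.0]
force: [-0.4, -1.1, 0.8]
width: 0.005
gripper_force: 0.8
```

move_arm --pt "0.006 0.008 0 0 0 -0.058" --pt "0.012 0.015 0 0 0 -0.117" --pt "0.019 0.023 0 0 0 -0.175" --pt "0.027 0.029 0 0 0 -0.233" --pt "0.034 0.036 0 0 0 -0.292"

```text
clock: 6.45
position: [0.4803, 0.026, 0.0349]
ee_rot: [-1.635, -2.682, 0.0]
force: [-0.9, -1.1, 0.0]
width: 0.001
gripper_force: 0.7
```

```bash
cat >pegs.py <<'E'
from h import *
from cell import get_image
for n in('side','top'):
    w,d=get_image(n);C=calibration(n);V=np.array(C['view'])
    v,u=np.mgrid[:480,:640];P=np.stack([(u-C['cx'])/C['fx']*d,(v-C['cy'])/C['fy']*d,d],-1)
    W=(P-V[:3,3])@V[:3,:3];x,y=W[...,0]-.5549,W[...,1]+.0712;r=np.hypot(x,y)
    m=(d>0)&(r>.106)&(r<.132)&(W[...,2]>.055)&(W[...,2]<.088)
    a=np.degrees(np.arctan2(y,x))[m];h,e=np.histogram(a,np.arange(-180,181,4));print(n,[(int(e[i]),int(k)) for i,k in enumerate(h) if k>2])
E
python3 pegs.py;python3 arc.py 3.5 3
```

```text
side [(-156, 55), (-152, 34), (-68, 72), (-64, 13), (20, 8), (24, 51), (28, 7), (116, 4), (120, 8), (124, 24), (128, 6), (132, 13), (136, 4)]
top [(-160, 24), (-156, 30), (-68, 42), (-64, 21), (20, 3), (24, 43), (28, 15)]
now 127.07542042610406 0.12253732460732002 0.03480709525820547 [-1.00296114 -0.679657    0.19910673]
to 109.6 [[0.009, 0.005, 0, 0, 0, -0.058], [0.017, 0.01, 0, 0, 0, -0.117], [0.026, 0.015, 0, 0, 0, -0.175], [0.035, 0.019, 0, 0, 0, -0.233], [0.044, 0.023, 0, 0, 0, -0.292]]
to 92.1 [[0.009, 0.003, 0, 0, 0, -0.058], [0.019, 0.005, 0, 0, 0, -0.117], [0.029, 0.007, 0, 0, 0, -0.175], [0.039, 0.009, 0, 0, 0, -0.233], [0.049, 0.009, 0, 0, 0, -0.292]]
to 74.6 [[0.01, 0.0, 0, 0, 0, -0.058], [0.02, -0.0, 0, 0, 0, -0.117], [0.03, -0.002, 0, 0, 0, -0.175], [0.04, -0.003, 0, 0, 0, -0.233], [0.049, -0.006, 0, 0, 0, -0.292]]
```

move_arm --pt "0.009 0.005 0 0 0 -0.058" --pt "0.017 0.01 0 0 0 -0.117" --pt "0.026 0.015 0 0 0 -0.175" --pt "0.035 0.019 0 0 0 -0.233" --pt "0.044 0.023 0 0 0 -0.292"

```text
clock: 7.05
position: [0.5127, 0.0432, 0.0347]
ee_rot: [-2.022, -2.403, 0.001]
force: [-1.6, -0.7, 0.7]
width: 0.007
gripper_force: 0.8
```

move_arm --pt "0.009 0.003 0 0 0 -0.058" --pt "0.019 0.005 0 0 0 -0.117" --pt "0.029 0.007 0 0 0 -0.175" --pt "0.039 0.009 0 0 0 -0.233" --pt "0.049 0.009 0 0 0 -0.292"

```text
clock: 7.55
position: [0.5496, 0.0501, 0.0346]
ee_rot: [-2.364, -2.067, 0.001]
force: [-1.5, 1.1, 0.1]
width: 0.002
gripper_force: 0.8
```

move_arm --pt "0.01 0 0 0 0 -0.058" --pt "0.02 0 0 0 0 -0.117" --pt "0.026 -0.001 0 0 0 -0.15" --pt "0.031 -0.002 0 0 0 -0.18" --pt "0.031 -0.002 0 0 0 -0.18"

```text
clock: 8.05
position: [0.5737, 0.0481, 0.0347]
ee_rot: [2.549, 1.836, 0.0]
force: [-0.1, 0.4, -0.6]
width: 0.004
gripper_force: 0.0
```

```bash
python3 pegs.py;python3 arc.py 1 0; python3 - <<'E'
from cell import get_image
import cv2
p,d=get_image('top');cv2.imwrite('pics/top3.png',cv2.resize(p[120:300,290:480,::-1],None,fx=3.3,fy=3.3,interpolation=2))
E
```

```text
side [(-116, 26), (-112, 61), (-24, 58), (-20, 11), (64, 5), (68, 35), (72, 19), (76, 31), (80, 27), (84, 36), (88, 21), (156, 14), (160, 71)]
top [(-116, 22), (-112, 38), (-24, 30), (-20, 35), (156, 25), (160, 21)]
now 81.16839255866594 0.12060863136982085 0.03480438929409043 [-0.07402962  0.34040885  0.34909398]
```

View pics/top3.png

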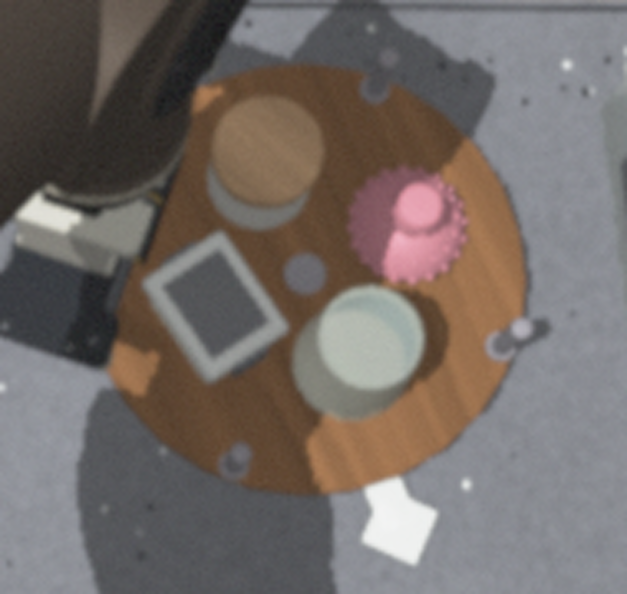

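The tumbler's top is at crop (372,338) and the visible peg tops are at (389,57), (522,328) and (238,452), so it's nearly there. Computing what remains.

```bash
python3 - <<'E'
from h import *
c=np.array([.5549,-.0712])
for n,q in dict(A=(389,57,.083),B=(522,328,.083),C=(238,452,.083),tum=(372,338,.104),jar=(268,151,.09),scr=(419,206,.081)).items():
    p=px2w(290+q[0]/3.3-.35,120+q[1]/3.3-.35,q[2])[:2]-c;print(n,np.hypot(*p),np.degrees(np.arctan2(p[1],p[0])))
E
```

```text
A 0.11929202596822612 -20.029391157970434
B 0.11886454679495834 -109.91827568413514
C 0.11861313481085634 159.1854439120732
tum 0.05822775468957586 -152.3505509946307
jar 0.06082637288917052 26.3901370128086
scr 0.06318700286625815 -64.30094601852124
```

move_arm --pt "0.004 0 0 0 0 -0.025" --pt "0.008 -0.001 0 0 0 -0.05" --pt "0.012 -0.001 0 0 0 -0.075" --pt "0.016 -0.002 0 0 0 -0.1" --pt "0.016 -0.002 0 0 0 -0.1"

```text
clock: 8.7
position: [0.5861, 0.0467, 0.0347]
ee_rot: [2.642, 1.698, 0.0]
force: [0.0, -0.7, -0.4]
width: 0.005
gripper_force: 0.0
```

```bash
python3 arc.py 1 0; python3 - <<'E'
from cell import get_image
import cv2
p,d=get_image('top');cv2.imwrite('pics/top4.png',cv2.resize(p[120:300,290:480,::-1],None,fx=3.3,fy=3.3,interpolation=2))
E
```

```text
now 75.18168769268446 0.12199883861655605 0.03472262718986586 [ 0.04360733 -0.65452034 -0.36522922]
```

View pics/top4.png

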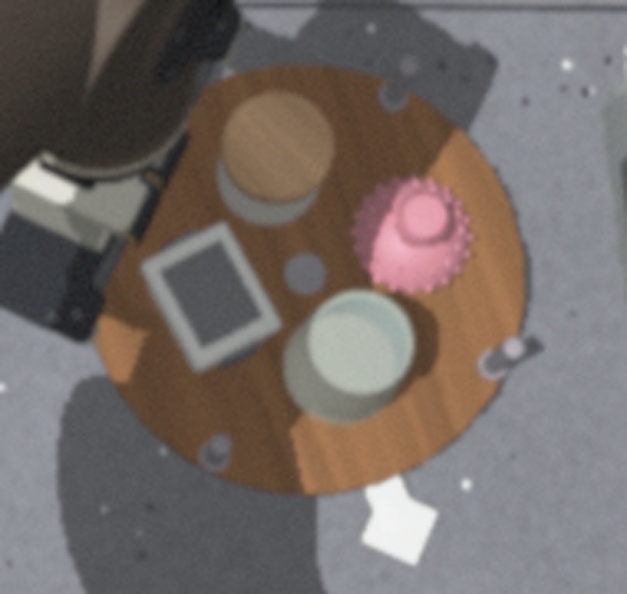

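The tumbler's top is at crop (360,342) and the peg tops at (408,66), (513,348) and (219,443).

```bash
python3 - <<'E'
from h import *
import cv2
c=np.array([.5549,-.0712])
for n,q in dict(A=(408,66,.083),B=(513,348,.083),C=(219,443,.083),tum=(360.5,342.5,.104)).items():
    p=px2w(290+q[0]/3.3-.35,120+q[1]/3.3-.35,q[2])[:2]-c;print(n,np.hypot(*p),np.degrees(np.arctan2(p[1],p[0])))
# tumbler outline check: project model circles at both heights, r=.062, candidate angles; mean gradient on contour
g={}
for f,off,k in(('pics/crop0.png',-45,3.3),('pics/top4.png',-158,3.3)):
    im=cv2.GaussianBlur(cv2.imread(f),(0,0),4).astype(float)
    best=[]
    for a in np.arange(off-7,off+7.1,.5):
      for r in(.058,.060,.062,.064):
        t=np.radians(a);o=c+r*np.array([np.cos(t),np.sin(t)]);s=0
        for ph in np.linspace(0,2*np.pi,90):
            e=[]
            for R in(.0245,.0315):
                u,v=w2px([*(o+R*np.array([np.cos(ph),np.sin(ph)])),.104]);e.append(im[int((v-120+.35)*k),int((u-290+.35)*k)])
            s+=np.abs(e[1]-e[0]).sum()
        best.append((s,a,r))
    best.sort(reverse=True);print(f,[tuple(np.round(b,3)) for b in best[:5]])
E
```

```text
A 0.11872872576876115 -25.645930340814395
B 0.11847948473861938 -115.83428279972557
C 0.11838524237835234 153.74517581961283
tum 0.05800769267602753 -158.87183198201788Traceback (most recent call last):
  File "<stdin>", line 17, in <module>
  File "h.py", line 8, in w2px
    c=calibration(n);q=np.array(c['view'])@[*P,1];return q[0]/q[2]*c['fx']+c['cx'],q[1]/q[2]*c['fy']+c['cy']
ValueError: time passes only in moves, steps and waits
```

The tumbler is at -158.9° and front is at -158.6°, so they're aligned. The pegs also show a turn of -114.0°, as wanted. Backing off tangentially and outward, then up and away.

move_arm --pt "-0.007 0.003 0 0 0 0" --pt "-0.01 0.01 0.01 0 0 0" --pt "-0.01 0.012 0.06 0 0 0" --pt "-0.01 0.012 0.12 0 0 0" --pt "-0.01 0.012 0.18 0 0 0"

```text
clock: 9.25
position: [0.5772, 0.0563, 0.1716]
ee_rot: [-2.642, -1.7, 0.001]
force: [1.0, 1.0, 0.1]
width: 0.003
gripper_force: 0.0
```

move_arm --pt "0 0 0.05 0 0 0" --pt "-0.03 0.06 0.1 0 0 0" --pt "-0.07 0.12 0.1 0 0 0" --pt "-0.11 0.18 0.1 0 0 0" --pt "-0.15 0.24 0.1 0 0 0"

```text
clock: 9.75
position: [0.4767, 0.2186, 0.2454]
ee_rot: [-2.641, -1.699, -0.002]
force: [-0.1, 0.2, -0.6]
width: 0.005
gripper_force: 0.0
```

move_arm --pt "-0.03 0.05 0 0 0 0" --pt "-0.06 0.1 0 0 0 0" --pt "-0.09 0.15 0 0 0 0" --pt "-0.09 0.15 0 0 0 0" --pt "-0.09 0.15 0 0 0 0"

```text
clock: 10.25
position: [0.4095, 0.3304, 0.2447]
ee_rot: [-2.639, -1.704, 0.0]
force: [0.5, -0.4, -0.3]
width: 0.005
gripper_force: 0.0
```

```bash
python3 - <<'E'
from h import *
from cell import get_image
import cv2
a,_=get_image('top');cv2.imwrite('pics/top5.png',a[...,::-1])
g=lambda p:cv2.GaussianBlur(cv2.cvtColor(p,cv2.COLOR_BGR2GRAY),(0,0),1)
o=cv2.imread('pics/top0.png');n=cv2.imread('pics/top5.png')
# rotation of disc face (rectified top-down at z=.083) between start and now; pegs via depth too
G=np.linspace(-.14,.14,281);C=calibration('top');V=np.array(C['view'])
def rect(im,z):
    X,Y=np.meshgrid(G,G,indexing='ij');P=np.stack([X+.5549,Y-.0712,0*X+z],-1)@V[:3,:3].T+V[:3,3]
    return cv2.remap(im,(P[...,0]/P[...,2]*C['fx']+C['cx']).astype('f4'),(P[...,1]/P[...,2]*C['fy']+C['cy']).astype('f4'),1)
# tumbler: circle fit by radial gradient at z=.104, both images
for nm,im,a0 in(('start',o,-45),('now',n,-158.6)):
    r=cv2.GaussianBlur(rect(im,.104),(0,0),1).astype(float);B=[]
    ph=np.linspace(0,2*np.pi,120)
    for da in np.arange(-7,7.1,.25):
        for rr in np.arange(54,68,.5):
            t=np.radians(a0+da);cx,cy=140+rr*np.cos(t),140+rr*np.sin(t)
            S=[r[(cx+R*np.cos(ph)).astype(int),(cy+R*np.sin(ph)).astype(int)] for R in(26,30)]
            B.append((np.abs(S[1]-S[0]).sum(),a0+da,rr))
    B.sort(reverse=True);print(nm,[tuple(map(float,np.round(b,2))) for b in B[:3]])
print('bystander diff',[float(np.abs(g(o)[y:Y,x:X].astype(int)-g(n)[y:Y,x:X]).mean().round(1)) for x,y,X,Y in[(475,130,550,225)]])
E
python3 pegs.py
```

```text
start [(13992.0, -44.0, 58.5), (13973.0, -43.75, 58.5), (13954.0, -44.0, 59.0)]
now [(14809.0, -158.35, 56.5), (14802.0, -158.6, 57.0), (14790.0, -158.35, 57.0)]
bystander diff [0.8]
side [(-120, 54), (-116, 34), (-32, 31), (-28, 44), (60, 25), (64, 42), (148, 3), (152, 32), (156, 44)]
top [(-120, 41), (-116, 17), (-32, 5), (-28, 48), (-24, 14), (60, 13), (64, 45), (148, 5), (152, 36), (156, 6)]
```

The final fit puts the tumbler at about -158.5° against front at -158.6°. The arm is clear, so I'm handing in.

```bash
python3 -c "
from cell import ticket;print(ticket.sign_off())"
```

```text
the job is handed in; nothing more can be done
None
```

The tumbler now faces front, measured within about half a degree of the pointer; the turntable is at rest, the arm is clear, and the job was handed in at about 10 s (a first pass went over the peg without touching it).

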